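# Sort the salvaged parts at the television repair booth

## Task

Sort the five salvaged parts into the trays: both silver tuner cans into the red tray, both white coil formers into the yellow tray, and the black capacitor into the blue tray. Every part must end up standing upright on the floor of its tray, let go and still. Leave the desoldering pump where it lies.

Things in the scene. Friction and masses are not known exactly. Their poses are not given: they have to be found in the camera images.
- can_plain: Plain silver tuner can: an upright silver box with a thin dark seam near the top, 30 mm along its own x, 44 mm along its own y, 46 mm tall, about 60 g. Origin: centre of its underside; z up. Starts standing upright on the counter, at least 45 mm clear of the other parts.
- can_socket: Silver tuner can with an aerial socket: an upright silver box with a thin dark seam near the top, 30 mm along its own x, 44 mm along its own y, 46 mm tall, about 60 g. A small brass socket, 12 mm across, stands 7 mm up from the middle of its top. Origin: centre of its underside; z up. Starts standing upright on the counter, at least 45 mm clear of the other parts.
- former_bare: Bare nylon coil former: a white round bobbin with a round foot 40 mm across and 5 mm high, and above it a plain tube 28 mm across; 46 mm tall in all, about 30 g, black hole mark on top. Origin: centre of its underside; z up. Starts standing upright on the counter, at least 45 mm clear of the other parts.
- former_wound: Wound nylon coil former: a white round bobbin with a round foot 40 mm across and 5 mm high, and above it a plain tube 28 mm across; 46 mm tall in all, about 30 g, black hole mark on top. A copper winding 31 mm across shows round the tube from 6 to 17 mm above its underside. Origin: centre of its underside; z up. Starts standing upright on the counter, at least 45 mm clear of the other parts.
- capacitor: Black capacitor: an upright cylinder 32 mm across and 46 mm tall with a round metal disc on top, about 45 g. Origin: centre of its underside; z up. Starts standing upright on the counter, at least 45 mm clear of the other parts.
- tray_red: Red tray fixed to the counter, 90 mm along its own x, 150 mm along its own y, 15 mm high overall, walls and floor 4 mm thick (inside 82 x 142 mm; its floor is 4 mm above the counter). Origin: centre of its underside, on the counter; z up. Home of the two tuner cans.
- tray_yellow: Yellow tray fixed to the counter, 90 mm along its own x, 150 mm along its own y, 15 mm high overall, walls and floor 4 mm thick (inside 82 x 142 mm; its floor is 4 mm above the counter). Origin: centre of its underside, on the counter; z up. Home of the two coil formers.
- tray_blue: Blue tray fixed to the counter, 90 mm along its own x, 150 mm along its own y, 15 mm high overall, walls and floor 4 mm thick (inside 82 x 142 mm; its floor is 4 mm above the counter). Origin: centre of its underside, on the counter; z up. Home of the capacitor.
- pump: Desoldering pump, not to be disturbed: a blue tube with a black rubber tip towards its own -x, lying on the counter between two trays, loose, 170 mm long (along its own x), 20 mm wide, 22 mm high. Origin: at counter level under its middle. (A fixed brass flux tin, 46 mm across, 14 mm high, stands in the other gap between trays.)
Not all that is in view belongs to the job. Of the things that look like the tray_yellow, take the one that is farthest to the robot's right at the start.

How it is judged:
By the outcome, as a careful person would: the job done as asked, in the order asked, and still so for the second after the job is handed in, with the robot touching nothing.
It also fails if it takes over 128 s, if anything falls off the work surface, if the arm or the gripper's body presses on something with over 40 N, if the wrist force passes 120 N, or if a joint passes its speed limit or range.

## Robot

A 7-joint arm with a two-finger parallel gripper is mounted at the origin on the work surface. World frame = base frame: x ahead of the robot, y to its left, z up, the work surface at z = 0. Lengths are in mm, angles in rad, forces in N, time in s.
With the tool pointing down it reaches from about 350 to 775 mm from the base axis. Payload 3.1 kg.
Tool frame: the origin (TCP) lies at the very end of the fingers, on their centre line; the grasp point (between the pads) lies 19 mm behind it; z points along the fingers, y is the line along which they close (so a half turn about z gives the same grasp; the last joint's range is limited). The gripper opens to 85 mm and grips with 20 to 120 N. Pads are 22 mm wide; open, the fingers measure 114 mm over their backs; the gripper's body (76 mm by 85 mm) begins 54 mm behind the grasp point. The pads swing forward as they close: fully open they stand 13 mm farther back than shut.
Start: joints at [-1.167, 0.311, 0.014, 1.512, -0.004, 1.319, -0.027], TCP at [237.126, 496.275, 203.504] pointing down, gripper open.
Joint ranges: [-2.7, 2.7], [-0.3, 1.91], [-1.27, 1.3], [0.12, 2.57], [-1.44, 4.58], [0.2, 2.03], [-3.05, 3.05]. Speed limits (rad/s): [2.79, 2.79, 3.14, 3.14, 3.14, 3.14, 3.14].

## Interface

Orientations are given as a unit quaternion [x, y, z, w].
In Python, from bench import robot gives the robot as it stands.
- The arm moves only by the shell command python3 -m crank 'ROWS' [OPENING]. ROWS is JSON, one flat list of numbers, 6 for each row, row after row: the shift along the tool's x, y, z scaled (see below), then the turn, a rotation vector about the tool's x, y, z scaled (see below). In form: [dx, dy, dz, ax, ay, az, dx, dy, dz, ax, ay, az, ...]. A call has 1 to 5 rows; each row is the pose to reach, as a shift and turn from the pose commanded when the call began, along the tool's axes at that moment, turning the shorter way round; what a row does not reach only later rows make up. The controller multiplies each number of a shift by 0.8 m and each number of a turn by 360 degrees. A row lasts 1/8 s, in which the tool goes at most 62.5 mm and 10.7 degrees, less where a joint would pass 70% of its speed; a pose out of reach is approached as far as the arm can. A call with a number of a shift or a turn outside -1 to 1 is refused whole. A call with a gripper value outside its range is refused whole. OPENING is the closure, from 0 (fully open) to 1 (shut), set as the call begins (- or left out, the last holds). The fingers move at their own pace and stop on an object; the grip force is fixed at half the most. Time passes only in rows, so rows that repeat a pose let the fingers close. It gives the time, the measured TCP pose, the force, the opening and the grip force at its end, in the units of the state.
- robot.get_state(): the state, without advancing time (a new reading comes with each control period).
- robot.snapshot(name): name is "side" or "top" or "wrist"; returns a dict with "image" (480x640x3 uint8, red, green, blue), "z_map" (480x640 float32, mm along the optical axis (not along the pixel's ray), 0 where there is no reading), "K" (3x3 intrinsics, pixels), "R" (3x3) and "t" (3): a world point X has camera coordinates R X + t. Camera axes: x right, y down, z forward; pixel columns grow to the right and rows downward; lengths in mm; the calibration is good to about 2 mm. A picture is of the moment at which its call begins.
- robot.finish_job(): hands the job in; it is judged then, once.
Trained networks look in the newest picture that a camera, given by its name, has taken for a name from the list of things; names that differ only in an ending like _2 or _b are one class to them, and where a whole thing is asked for, a point or a joint stands for the part that bears it (a point fixed in the world has none). Each returns a list of dicts, best first, with "score" (0 to 1); they miss things now and then, are a little off and sometimes report something else, mostly with a low value. They report only what shows in the picture. A call takes as long as a camera call. They do not tell look-alikes from the thing itself.
- robot.search_frame(camera, name): "rect" ([left, top, width, height] in pixels, round what is visible of it).
- robot.landmark_of(camera, name): "xy" ([column, row] in pixels: a listed point, or the origin of a listed thing).
The state is a dict: "time": time; "joint_positions": joint angles; "joint_velocities": joint speeds; "joint_torque": joint torques, N m; "ee_pos": TCP position; "tool_rot": TCP orientation; "wrist_force": force on the tool from outside, world axes, zero at the start; "wrist_torque": the same for the moment, N m; "finger_gap": opening from 0.0 (shut) to 1.0 (fully open); "grip_force": force on a finger pad.
Only numpy, scipy, OpenCV 4.12 (cv2) and the standard library are available. Lean on these libraries where they do the work, as an engineer would, in place of code of your own. Each camera call takes 0.05 s, during which the arm holds its last target. There are 200 camera calls.

## Working session

There is one attempt and no reset: what is moved stays moved. The work goes in short steps, Python scripts to look and compute and a shell command to move; the robot and the scene stay as the last step left them, time stands still between calls to the robot, and variables do not carry over. Pictures are saved under pics/ and viewed, at most 14 in all, crops included, and the job is handed in when it is done.

```bash
mkdir -p pics; ls
cat > h.py <<'E'
import numpy as np, cv2
from bench import robot
def save(s,f,box=None,scale=1):
    im=cv2.cvtColor(s["image"],cv2.COLOR_RGB2BGR)
    if box: l,t,w,h=box; im=im[t:t+h,l:l+w]
    cv2.imwrite(f,cv2.resize(im,None,fx=scale,fy=scale,interpolation=cv2.INTER_CUBIC))
def world(s,u,v,z=None):
    K,R,t=map(np.array,(s["K"],s["R"],s["t"]))
    r=R.T@np.linalg.inv(K)@np.array([u,v,1.]); c=-R.T@t
    if z is None: return c+r*s["z_map"][int(v),int(u)]
    return c+r*(z-c[2])/r[2]
def cloud(s):
    K,R,t=map(np.array,(s["K"],s["R"],s["t"])); z=s["z_map"]
    v,u=np.mgrid[:480,:640]; p=np.stack([u,v,np.ones_like(u)],-1)@np.linalg.inv(K).T*z[...,None]
    return (p-t)@R
E
python3 - <<'E'
from h import *
st=robot.get_state(); print(st["ee_pos"],st["tool_rot"],st["finger_gap"])
for c in("top","side"):
    s=robot.snapshot(c); save(s,f"pics/{c}0.png"); np.savez(f"{c}0.npz",**s)
    print(c,(-np.array(s["R"]).T@s["t"]).round())
    for n in "can_plain can_socket former_bare former_wound capacitor tray_red tray_yellow tray_blue pump".split():
        for d in robot.landmark_of(c,n)[:3]:
            u,v=d["xy"]; print(n,round(d["score"],2),round(u),round(v),world(s,u,v,0).round())
E
```

```text
pics
[236.83567977 495.52143596 202.42089809] [ 2.21035819e-01  9.75264971e-01 -1.16857018e-03 -1.92542917e-04] 1.0002242282051508
top [ 428.   51. 1231.]
can_plain 0.71 265 264 [440. 157.   0.]
can_socket 0.56 328 187 [622.  16.   0.]
former_bare 0.58 464 297 [ 372. -303.    0.]
former_wound 0.61 211 288 [381. 281.   0.]
capacitor 0.56 337 238 [504.  -7.   0.]
tray_red 0.59 336 235 [509.  -4.   0.]
tray_red 0.43 405 179 [ 644. -165.    0.]
tray_yellow 0.76 147 284 [388. 428.   0.]
tray_yellow 0.65 194 200 [587. 328.   0.]
tray_yellow 0.29 268 264 [440. 151.   0.]
tray_blue 0.76 329 187 [621.  13.   0.]
side [ 121. -740.  765.]
can_plain 0.87 258 240 [441. 153.   0.]
can_plain 0.68 283 182 [580. 328.   0.]
can_socket 0.83 314 338 [ 422. -143.    0.]
can_socket 0.23 286 181 [587. 330.   0.]
former_bare 0.77 332 417 [ 375. -296.    0.]
former_wound 0.89 211 215 [382. 279.   0.]
former_wound 0.67 430 379 [ 550. -308.    0.]
capacitor 0.68 317 276 [500.  -5.  -0.]
tray_red 0.89 433 378 [ 556. -308.    0.]
tray_yellow 0.87 285 182 [583. 326.   0.]
tray_yellow 0.75 190 182 [381. 432.   0.]
tray_blue 0.58 366 253 [620.  12.   0.]
pump 0.61 426 301 [ 648. -159.   -0.]
```

View pics/top0.png

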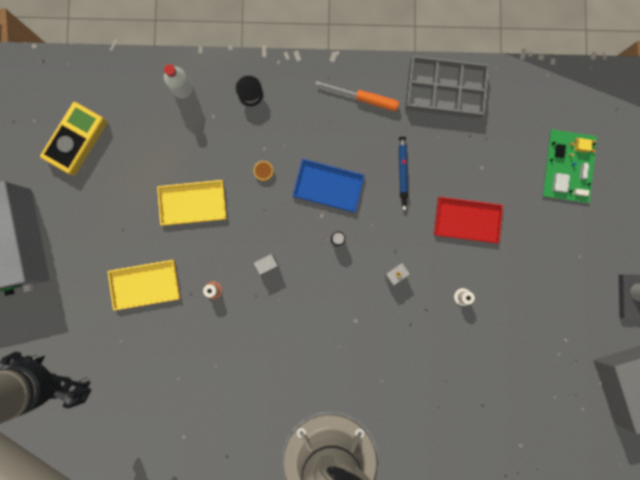

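View pics/side0.png

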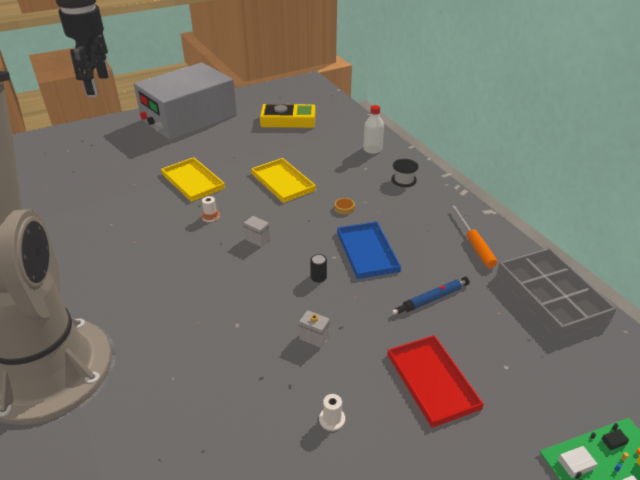

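The look-alikes for tray_yellow are at (192,203) and (144,285) in the top view. Image left is the robot's left (+y), so the one farthest right is (192,203), at y≈328 against 430. I'll measure everything and confirm the tray in a crop.

```bash
cat > m.py <<'E'
from h import *
from types import SimpleNamespace
s=dict(np.load("top0.npz")); P=cloud(s); save(s,"pics/crop1.png",(90,150,260,180),3)
print("depth noise counter", P[380:400,250:270,2].mean(), P[380:400,250:270,2].std())
for n,(u,v) in dict(plain=(265,264),socket=(397,273),bare=(464,297),wound=(211,290),cap=(338,239)).items():
    w=P[v-22:v+22,u-22:u+22].reshape(-1,3); top=w[(w[:,2]>40)&(w[:,2]<60)]
    r=cv2.minAreaRect(top[:,:2].astype(np.float32)); 
    print(n,len(top),"ztop",np.median(top[:,2]).round(1),"mean",top[:,:2].mean(0).round(1),"rect",np.round(r[0],1),np.round(r[1],1),round(r[2],1))
hsv=cv2.cvtColor(s["image"],cv2.COLOR_RGB2HSV)
for n,(u,v),lo,hi in (("red",(468,220),(0,150,60),(8,255,255)),("yellow",(192,203),(20,120,60),(35,255,255)),("blue",(329,187),(100,120,60),(125,255,255))):
    m=cv2.inRange(hsv,lo,hi); k=np.zeros_like(m); k[v-38:v+38,u-44:u+44]=1; m=m*k
    ys,xs=np.nonzero(m)
    q=np.array([world(s,a,b,15)[:2] for a,b in zip(xs,ys)],np.float32)
    r=cv2.minAreaRect(q); print(n,np.round(r[0],1),np.round(r[1],1),round(r[2],1))
E
python3 m.py
```

```text
depth noise counter 6.615673899785304 86.84738855650059
plain 272 ztop 46.4 mean [440.6 154.1] rect [440.8 154.1] [30.1 43.6] 27.9
socket 270 ztop 45.8 mean [ 423.6 -139.7] rect [ 423.6 -140.2] [30.1 44.6] 35.0
bare 128 ztop 45.5 mean [ 373.6 -296.4] rect [ 373.1 -296.6] [26.8 25.8] 59.0
wound 126 ztop 46.4 mean [379.5 276.5] rect [379.6 276.4] [24.9 26.9] 41.9
cap 157 ztop 46.5 mean [501.1  -5.8] rect [501.3  -6.1] [29.5 29.3] 0.5
red [ 550.1 -308.4] [150.6  89.3] 83.9
yellow [577.9 328.8] [ 93.1 153.3] 6.8
blue [623.8  15.5] [149.2  90.1] 76.4
```

View pics/crop1.png

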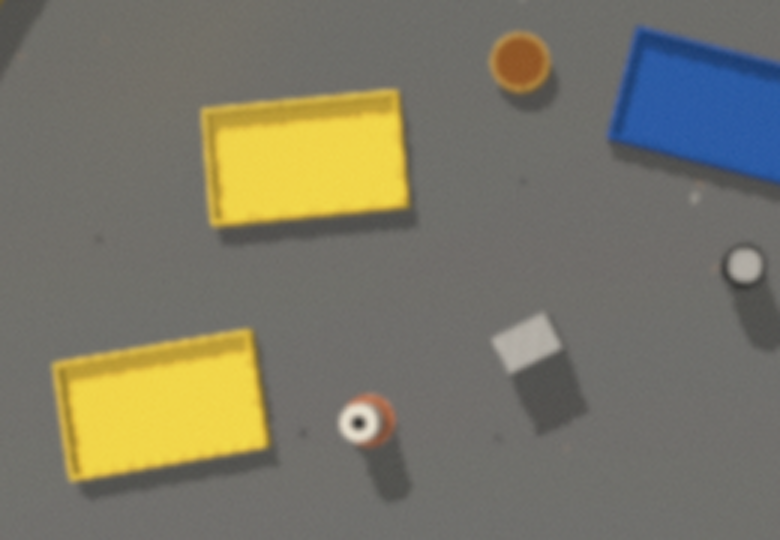

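Crop: the two trays are identical. The upper-right one, at crop (305,158) = image (192,203), lies nearer the flux tin and is farther to the robot's right, so it's the one meant. The wound former is at crop (360,422) and the plain can at (527,343).

```bash
cat > plan.py <<'E'
# usage: plan.py x,y,z,yaw ...  (legs chained; yaw = direction of tool y, deg)
import sys; from h import *; from scipy.spatial.transform import Rotation as Ro
s=robot.get_state(); p=np.array(s["ee_pos"]); R=Ro.from_quat(s["tool_rot"])
print("at",p.round(1),"yaw",np.degrees(np.arctan2(R.as_matrix()[1,1],R.as_matrix()[0,1])).round(1),"gap",round(s["finger_gap"],2),"t",round(s["time"],1),"F",np.round(s["wrist_force"],1))
for a in sys.argv[1:]:
    x,y,z,w=map(float,a.split(",")); w=np.radians(w)
    T=min((Ro.from_matrix(np.array([[k*np.sin(w),k*np.cos(w),0],[-k*np.cos(w),k*np.sin(w),0],[0,0,-1.]])) for k in(1,-1)),key=lambda T:(R.inv()*T).magnitude())
    d=R.inv().apply(np.array([x,y,z])-p); r=(R.inv()*T).as_rotvec(degrees=True)
    print(a,"rows>=",max(np.linalg.norm(d)/62.5,np.linalg.norm(r)/10.7).round(1),(d/800).round(4).tolist(),(r/360).round(4).tolist())
    p,R=np.array([x,y,z]),T
E
python3 plan.py 440.6,154,110,27.9 440.6,154,12,27.9
```

```text
at [237.1 496.3 203.5] yaw 64.5 gap 1.0 t 1.0 F [0.4 0.  0.1]Traceback (most recent call last):
  File "plan.py", line 7, in <module>
    T=min((Ro.from_matrix(np.array([[k*np.sin(w),k*np.cos(w),0],[-k*np.cos(w),k*np.sin(w),0],[0,0,-1.]])) for k in(1,-1)),key=lambda T:(R.inv()*T).magnitude())
  File "plan.py", line 7, in <genexpr>
    T=min((Ro.from_matrix(np.array([[k*np.sin(w),k*np.cos(w),0],[-k*np.cos(w),k*np.sin(w),0],[0,0,-1.]])) for k in(1,-1)),key=lambda T:(R.inv()*T).magnitude())
           ~~~~~~~~~~~~~~^^^^^^^^^^^^^^^^^^^^^^^^^^^^^^^^^^^^^^^^^^^^^^^^^^^^^^^^^^^^^^^^^^^^^^^^^^^^^^^^
  File "scipy/spatial/transform/_rotation.pyx", line 1143, in scipy.spatial.transform._rotation.Rotation.from_matrix
ValueError: Non-positive determinant (left-handed or null coordinate frame) in rotation matrix 0: [[ 0.46792981  0.88376563  0.        ]
 [-0.88376563  0.46792981  0.        ]
 [ 0.          0.         -1.        ]].
```

```bash
sed -i 's/\[k\*np.sin(w),k\*np.cos/[-k*np.sin(w),k*np.cos/; s/\[-k\*np.cos(w),k/[k*np.cos(w),k/' plan.py
python3 plan.py 440.6,154,110,27.9 440.6,154,12,27.9
```

```text
at [237.1 496.3 203.5] yaw 64.5 gap 1.0 t 1.0 F [0.4 0.  0.1]
440.6,154,110,27.9 rows>= 6.5 [-0.4139, -0.2764, 0.1169] [0.0, 0.0, 0.1016]
440.6,154,12,27.9 rows>= 1.6 [0.0, 0.0, 0.1225] [0.0, 0.0, 0.0]
```

```bash
python3 -m crank '[-0.414,-0.276,0.117,0,0,0.1016,-0.414,-0.276,0.117,0,0,0.1016,-0.414,-0.276,0.117,0,0,0.1016,-0.414,-0.276,0.117,0,0,0.1016,-0.414,-0.276,0.117,0,0,0.1016]' 0; python3 plan.py 440.6,154,110,27.9 440.6,154,12,27.9
```

```text
time: 1.62
ee_pos: [393.8, 233.4, 132.0]
tool_rot: [0.516, 0.857, 0.001, 0.0]
wrist_force: [0.2, 0.1, -0.9]
finger_gap: 0.997
grip_force: 0.0
at [393.8 233.4 132. ] yaw 27.9 gap 1.0 t 1.6 F [ 0.2  0.1 -0.9]
440.6,154,110,27.9 rows>= 1.5 [-0.1151, 0.0053, 0.0274] [0.0002, -0.0, -0.0]
440.6,154,12,27.9 rows>= 1.6 [0.0, 0.0, 0.1225] [0.0, 0.0, 0.0]
```

```bash
python3 -m crank '[-0.115,0.005,0.027,0,0,0,-0.115,0.005,0.027,0,0,0,-0.115,0.005,0.027,0,0,0]'; python3 plan.py 440.6,154,12,27.9
python3 - <<'E'
from h import *
s=robot.snapshot("wrist"); save(s,"pics/w1.png")
E
```

```text
time: 2.0
ee_pos: [440.3, 151.9, 110.0]
tool_rot: [0.519, 0.855, -0.001, 0.0]
wrist_force: [0.2, -0.3, 0.9]
finger_gap: 1.002
grip_force: 0.0
at [440.3 151.9 110. ] yaw 27.5 gap 1.0 t 2.0 F [ 0.2 -0.3  0.9]
440.6,154,12,27.9 rows>= 1.6 [0.0023, 0.0016, 0.1225] [-0.0001, 0.0002, -0.0011]
```

View pics/w1.png

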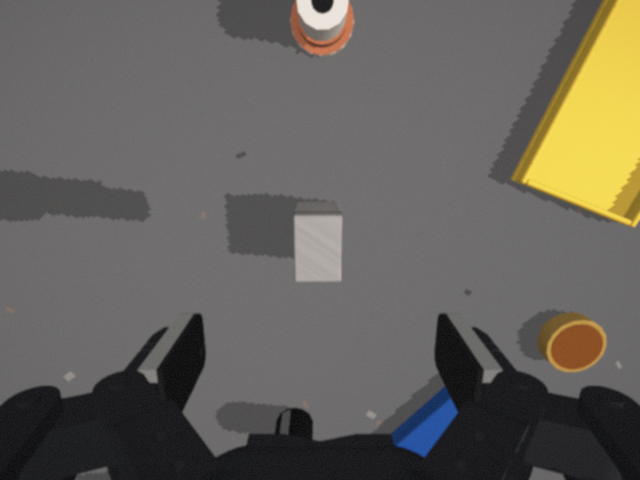

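The wrist view shows the plain can at (318,247), square to the fingers and centred between the pads at about x=203 and 437. I'll descend and grip.

```bash
python3 -m crank '[0.002,0.001,0.08,0,0,0,0.002,0.001,0.122,0,0,0,0.002,0.001,0.122,0,0,0]'; python3 -m crank '[0,0,0,0,0,0,0,0,0,0,0,0,0,0,0,0,0,0,0,0,0,0,0,0,0,0,0,0,0,0]' 1; python3 -m crank '[0,0,-0.06,0,0,0,0,0,-0.122,0,0,0,0,0,-0.122,0,0,0]'; python3 plan.py  546,-344,110,-6.1 546,-344,17,-6.1
```

```text
time: 2.42
ee_pos: [435.9, 158.2, 10.7]
tool_rot: [0.515, 0.857, -0.002, -0.002]
wrist_force: [0.4, 1.2, 0.9]
finger_gap: 0.997
grip_force: 0.0
time: 3.05
ee_pos: [440.2, 157.8, 14.3]
tool_rot: [0.516, 0.857, 0.001, 0.0]
wrist_force: [-1.1, -0.1, 6.4]
finger_gap: 0.323
grip_force: 58.7
time: 3.42
ee_pos: [443.2, 158.6, 114.9]
tool_rot: [0.516, 0.857, 0.005, 0.003]
wrist_force: [0.3, -0.5, -0.6]
finger_gap: 0.32
grip_force: 59.6
at [443.2 158.6 114.9] yaw 27.9 gap 0.32 t 3.4 F [ 0.3 -0.5 -0.6]
546,-344,110,-6.1 rows>= 8.2 [-0.6154, -0.1802, 0.0043] [0.0017, -0.0005, 0.0944]
546,-344,17,-6.1 rows>= 1.5 [0.0, 0.0, 0.1162] [0.0, 0.0, 0.0]
```

```bash
cat > plan.py <<'E'
# usage: plan.py [-m] x,y,z,yaw ...  legs chained from the commanded pose in cmd.json; -m: re-measure it (averaged)
import sys,json; from h import *; from scipy.spatial.transform import Rotation as Ro
a=sys.argv[1:]
yaw=lambda R:np.degrees(np.arctan2(R.as_matrix()[1,1],R.as_matrix()[0,1]))
def lev(w,k=1): w=np.radians(w); return Ro.from_matrix(np.array([[-k*np.sin(w),k*np.cos(w),0],[k*np.cos(w),k*np.sin(w),0],[0,0,-1.]]))
s=robot.get_state()
if a and a[0]=="-m":
    a=a[1:]; L=[]
    for _ in range(8):
        robot.snapshot("wrist"); s=robot.get_state(); L.append(np.r_[s["ee_pos"],yaw(Ro.from_quat(s["tool_rot"]))])
    L=np.array(L); print("mean",L.mean(0).round(2),"std",L.std(0).round(2)); c=L.mean(0)
else: c=np.array(json.load(open("cmd.json")))
print("cmd",c.round(1),"meas",np.round(s["ee_pos"],1),yaw(Ro.from_quat(s["tool_rot"])).round(1),"t",round(s["time"],1))
for q in a:
    x=np.array([float(v) for v in q.split(",")]); R=lev(c[3]); 
    T=min((lev(x[3],k) for k in(1,-1)),key=lambda T:(R.inv()*T).magnitude())
    d=(R.inv().apply(x[:3]-c[:3])/800).round(3); r=((R.inv()*T).as_rotvec(degrees=True)[2]/360).round(3)
    print(q,"rows>=",max(np.linalg.norm(d)*12.8,abs(r)*33.65).round(1),d.tolist(),"az",r)
    R2=R*Ro.from_rotvec([0,0,r*2*np.pi]); c=np.r_[c[:3]+R.apply(d*800),yaw(R2)]
json.dump(c.tolist(),open("cmd.json","w"))
E
python3 plan.py -m 495,-80,115,10 546,-344,115,-6.1
```

```text
mean [438.62 157.03 109.78  27.88] std [0.98 0.39 1.16 0.  ]
cmd [438.6 157.  109.8  27.9] meas [438.4 156.9 109.2] 27.9 t 3.8
495,-80,115,10 rows>= 3.9 [-0.295, -0.076, -0.007] az 0.05
546,-344,115,-6.1 rows>= 4.3 [-0.336, 0.006, 0.0] az 0.044
```

```bash
python3 -m crank '[-0.295,-0.076,-0.007,0,0,0.05,-0.295,-0.076,-0.007,0,0,0.05,-0.295,-0.076,-0.007,0,0,0.05,-0.295,-0.076,-0.007,0,0,0.05,-0.295,-0.076,-0.007,0,0,0.05]' && python3 -m crank '[-0.336,0.006,0,0,0,0.044,-0.336,0.006,0,0,0,0.044,-0.336,0.006,0,0,0,0.044,-0.336,0.006,0,0,0,0.044,-0.336,0.006,0,0,0,0.044]'; python3 plan.py; python3 plan.py -m 546,-344,50,-6.1 546,-344,17.5,-6.1
```

```text
time: 4.45
ee_pos: [495.8, -87.1, 116.0]
tool_rot: [0.648, 0.762, -0.002, 0.002]
wrist_force: [0.5, 1.3, -1.6]
finger_gap: 0.315
grip_force: 59.6
time: 5.08
ee_pos: [545.2, -348.3, 114.7]
tool_rot: [0.745, 0.668, -0.002, 0.0]
wrist_force: [-0.2, 0.5, -0.0]
finger_gap: 0.321
grip_force: 59.6
cmd [ 546.1 -344.   115.4   -6. ] meas [ 545.2 -348.3  114.7] -6.2 t 5.1
mean [ 546.88 -342.89  115.13   -5.93] std [0.88 3.   0.47 0.19]
cmd [ 546.9 -342.9  115.1   -5.9] meas [ 547.6 -341.1  115.9] -5.8 t 5.5
546,-344,50,-6.1 rows>= 1.0 [-0.001, -0.001, 0.081] az 0.0
546,-344,17.5,-6.1 rows>= 0.5 [-0.0, 0.0, 0.041] az 0.0
```

```bash
python3 -m crank '[-0.001,-0.001,0.05,0,0,0,-0.001,-0.001,0.1,0,0,0,-0.001,-0.001,0.122,0,0,0,-0.001,-0.001,0.122,0,0,0,-0.001,-0.001,0.122,0,0,0]' && python3 -m crank '[0,0,0,0,0,0,0,0,0,0,0,0,0,0,0,0,0,0,0,0,0,0,0,0]' 0.4 && python3 -m crank '[0,0,-0.05,0,0,0,0,0,-0.122,0,0,0,0,0,-0.122,0,0,0]' ; python3 plan.py; python3 plan.py -m 423.6,-140,115,35 423.6,-140,12,35
```

```text
time: 6.1
ee_pos: [546.8, -344.3, 19.3]
tool_rot: [0.743, 0.67, 0.0, 0.001]
wrist_force: [0.0, 0.1, -0.2]
finger_gap: 0.326
grip_force: 59.6
time: 6.6
ee_pos: [546.0, -344.5, 18.4]
tool_rot: [0.743, 0.669, 0.0, 0.0]
wrist_force: [0.1, -0.5, -0.9]
finger_gap: 0.594
grip_force: 0.0
time: 6.98
ee_pos: [549.0, -347.8, 122.2]
tool_rot: [0.743, 0.669, 0.001, 0.006]
wrist_force: [-0.1, -0.9, -0.6]
finger_gap: 0.602
grip_force: 0.0
cmd [ 546.  -343.6   17.5   -5.9] meas [ 549.  -347.8  122.2] -6.0 t 7.0
mean [ 545.57 -344.1   115.26   -5.96] std [0.78 0.86 1.63 0.  ]
cmd [ 545.6 -344.1  115.3   -6. ] meas [ 545.3 -343.9  114.5] -6.0 t 7.4
423.6,-140,115,35 rows>= 3.8 [0.238, -0.178, 0.0] az -0.114
423.6,-140,12,35 rows>= 1.7 [0.0, -0.0, 0.129] az 0.0
```

```bash
python3 -m crank '[0.238,-0.178,0,0,0,-0.114,0.238,-0.178,0,0,0,-0.114,0.238,-0.178,0,0,0,-0.114,0.238,-0.178,0,0,0,-0.114,0.238,-0.178,0,0,0,-0.114]' 0; python3 -m crank '[0,0,0,0,0,0,0,0,0,0,0,0]'; python3 plan.py
python3 - <<'E'
from h import *
s=robot.snapshot("wrist"); save(s,"pics/w2.png",None,0.6)
s=robot.snapshot("side"); save(s,"pics/s2.png",(280,270,240,180),2)
E
```

```text
time: 8.0
ee_pos: [421.5, -135.8, 115.0]
tool_rot: [0.458, 0.889, 0.001, -0.002]
wrist_force: [0.4, -0.2, 0.2]
finger_gap: 1.0
grip_force: 0.0
time: 8.25
ee_pos: [424.7, -141.9, 116.1]
tool_rot: [0.462, 0.887, -0.0, 0.001]
wrist_force: [0.1, 0.2, 0.9]
finger_gap: 1.004
grip_force: 0.0
cmd [ 423.7 -140.    12.1   35.1] meas [ 424.7 -141.9  116.1] 34.9 t 8.2
```

View pics/w2.png

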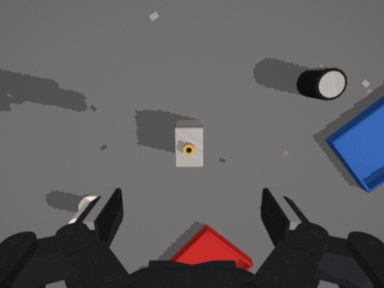

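View pics/s2.png

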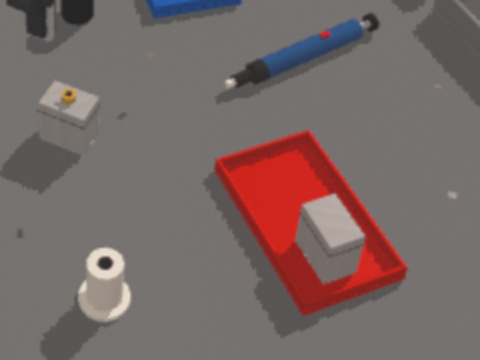

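The wrist view has the socket can at (189,147), aligned and centred. The side crop has the plain can upright in the red tray at (332,235).

```bash
python3 -m crank '[0,0,0.06,0,0,0,0,0,0.11,0,0,0,0,0,0.129,0,0,0,0,0,0.129,0,0,0]' && python3 -m crank '[0,0,0,0,0,0,0,0,0,0,0,0,0,0,0,0,0,0,0,0,0,0,0,0,0,0,0,0,0,0]' 1 && python3 -m crank '[0,0,-0.05,0,0,0,0,0,-0.1,0,0,0,0,0,-0.129,0,0,0,0,0,-0.129,0,0,0]'; python3 plan.py -m 554,-272,115,-6.1 554,-272,17,-6.1
```

```text
time: 8.85
ee_pos: [423.7, -140.8, 12.3]
tool_rot: [0.462, 0.887, -0.0, -0.001]
wrist_force: [-0.8, 0.5, 0.9]
finger_gap: 1.002
grip_force: 0.0
time: 9.48
ee_pos: [424.8, -140.6, 13.9]
tool_rot: [0.461, 0.887, 0.0, 0.001]
wrist_force: [-1.4, 0.3, 6.7]
finger_gap: 0.325
grip_force: 58.7
time: 9.98
ee_pos: [425.8, -140.8, 117.8]
tool_rot: [0.461, 0.887, 0.001, 0.002]
wrist_force: [-0.1, 0.5, -0.8]
finger_gap: 0.325
grip_force: 59.6
mean [ 423.27 -140.05  115.09   35.09] std [0.5  0.13 0.53 0.01]
cmd [ 423.3 -140.1  115.1   35.1] meas [ 423.4 -140.2  115.1] 35.1 t 10.4
554,-272,115,-6.1 rows>= 3.8 [-0.229, 0.039, 0.0] az 0.114
554,-272,17,-6.1 rows>= 1.6 [0.0, -0.0, 0.123] az 0.0
```

```bash
python3 -m crank '[-0.229,0.039,0,0,0,0.114,-0.229,0.039,0,0,0,0.114,-0.229,0.039,0,0,0,0.114,-0.229,0.039,0,0,0,0.114,-0.229,0.039,0,0,0,0.114]' && python3 -m crank '[0,0,0,0,0,0,0,0,0,0,0,0,0,0,0.05,0,0,0]' && python3 -m crank '[0,0,0.05,0,0,0,0,0,0.073,0,0,0,0,0,0.073,0,0,0,0,0,0.073,0,0,0]' && python3 -m crank '[0,0,0,0,0,0,0,0,0,0,0,0,0,0,0,0,0,0,0,0,0,0,0,0]' 0.4 && python3 -m crank '[0,0,-0.05,0,0,0,0,0,-0.1,0,0,0,0,0,-0.123,0,0,0,0,0,-0.123,0,0,0]'; python3 plan.py -m 445,-40,115,15 379.5,276.5,115,35 379.5,276.5,12,35
```

```text
time: 11.0
ee_pos: [554.4, -272.6, 114.4]
tool_rot: [0.742, 0.67, -0.001, -0.001]
wrist_force: [0.2, -0.1, -0.1]
finger_gap: 0.326
grip_force: 59.6
time: 11.38
ee_pos: [558.1, -273.8, 79.8]
tool_rot: [0.742, 0.67, 0.002, 0.004]
wrist_force: [0.3, -0.7, -1.2]
finger_gap: 0.325
grip_force: 59.6
time: 11.88
ee_pos: [555.7, -272.5, 18.6]
tool_rot: [0.743, 0.67, 0.001, 0.001]
wrist_force: [-0.3, 1.0, -1.0]
finger_gap: 0.326
grip_force: 64.0
time: 12.38
ee_pos: [554.9, -272.4, 17.6]
tool_rot: [0.743, 0.669, 0.0, 0.0]
wrist_force: [-0.0, -0.1, 0.6]
finger_gap: 0.596
grip_force: 0.0
time: 12.88
ee_pos: [555.6, -272.8, 117.0]
tool_rot: [0.743, 0.669, 0.001, 0.001]
wrist_force: [0.4, 0.1, -1.2]
finger_gap: 0.595
grip_force: 0.0
mean [ 554.06 -271.67  114.41   -5.95] std [0.3  0.26 0.5  0.  ]
cmd [ 554.1 -271.7  114.4   -6. ] meas [ 554.3 -272.   114.9] -6.0 t 13.3
445,-40,115,15 rows>= 4.1 [0.274, -0.166, -0.001] az -0.058
379.5,276.5,115,35 rows>= 5.2 [0.403, 0.023, 0.0] az -0.056
379.5,276.5,12,35 rows>= 1.7 [0.0, 0.0, 0.129] az 0.0
```

```bash
python3 -m crank '[0.274,-0.166,-0.001,0,0,-0.058,0.274,-0.166,-0.001,0,0,-0.058,0.274,-0.166,-0.001,0,0,-0.058,0.274,-0.166,-0.001,0,0,-0.058,0.274,-0.166,-0.001,0,0,-0.058]' 0 && python3 -m crank '[0.403,0.023,0,0,0,-0.056,0.403,0.023,0,0,0,-0.056,0.403,0.023,0,0,0,-0.056,0.403,0.023,0,0,0,-0.056,0.403,0.023,0,0,0,-0.056]'; python3 plan.py -m 379.5,276.5,115,35  379.5,276.5,12,35
python3 - <<'E'
from h import *
s=robot.snapshot("wrist"); save(s,"pics/w3.png",None,0.6)
E
```

```text
time: 13.9
ee_pos: [443.2, -35.0, 116.1]
tool_rot: [0.606, 0.796, 0.001, -0.002]
wrist_force: [-0.4, -1.1, 0.9]
finger_gap: 1.0
grip_force: 0.0
time: 14.52
ee_pos: [383.4, 266.6, 117.0]
tool_rot: [0.462, 0.887, 0.001, 0.001]
wrist_force: [1.6, -0.3, 0.9]
finger_gap: 1.001
grip_force: 0.0
mean [382.33 267.56 116.65  35.21] std [1.54 5.26 0.15 0.36]
cmd [382.3 267.6 116.7  35.2] meas [383.5 263.3 116.7] 34.8 t 14.9
379.5,276.5,115,35 rows>= 0.2 [0.011, 0.004, 0.002] az 0.001
379.5,276.5,12,35 rows>= 1.7 [0.0, -0.0, 0.129] az -0.0
```

View pics/w3.png

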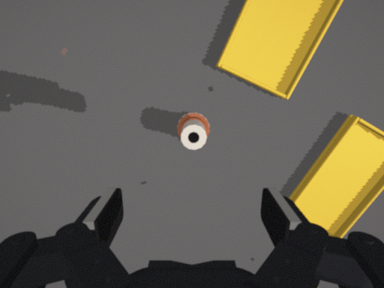

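The wrist view shows the wound former at (193,138), copper ring visible, centred between the fingers. I'll finish the small correction and check.

```bash
python3 -m crank '[0.011,0.004,0.002,0,0,0.001,0.011,0.004,0.002,0,0,0.001,0.011,0.004,0.002,0,0,0.001]'; python3 plan.py -m 379.5,276.5,115,35  379.5,276.5,12,35
```

```text
time: 15.35
ee_pos: [379.9, 274.6, 115.1]
tool_rot: [0.464, 0.886, -0.0, 0.0]
wrist_force: [0.3, -0.7, 0.5]
finger_gap: 1.001
grip_force: 0.0
mean [379.98 274.47 115.2   34.72] std [0.02 0.02 0.02 0.01]
cmd [380.  274.5 115.2  34.7] meas [380.  274.5 115.2] 34.7 t 15.8
379.5,276.5,115,35 rows>= 0.0 [0.002, 0.001, 0.0] az -0.001
379.5,276.5,12,35 rows>= 1.7 [0.0, -0.0, 0.129] az 0.0
```

```bash
python3 -m crank '[0.002,0.001,0.06,0,0,0,0.002,0.001,0.11,0,0,0,0.002,0.001,0.129,0,0,0,0.002,0.001,0.129,0,0,0]' && python3 -m crank '[0,0,0,0,0,0,0,0,0,0,0,0,0,0,0,0,0,0,0,0,0,0,0,0,0,0,0,0,0,0]' 1 && python3 -m crank '[0,0,-0.05,0,0,0,0,0,-0.1,0,0,0,0,0,-0.129,0,0,0,0,0,-0.129,0,0,0]'; python3 plan.py -m 574,364,115,6.8 574,364,17,6.8
```

```text
time: 16.25
ee_pos: [379.4, 276.0, 11.6]
tool_rot: [0.464, 0.886, -0.001, -0.0]
wrist_force: [-0.5, -0.1, 0.9]
finger_gap: 1.0
grip_force: 0.0
time: 16.88
ee_pos: [380.2, 276.8, 13.0]
tool_rot: [0.464, 0.886, 0.001, 0.0]
wrist_force: [-1.2, -1.5, 6.0]
finger_gap: 0.284
grip_force: 58.5
time: 17.38
ee_pos: [381.2, 277.5, 117.1]
tool_rot: [0.464, 0.886, 0.002, 0.001]
wrist_force: [-0.0, 0.5, -0.8]
finger_gap: 0.287
grip_force: 58.9
mean [379.02 275.85 114.24  34.73] std [0.42 0.32 0.57 0.  ]
cmd [379.  275.8 114.2  34.7] meas [379.2 275.9 114.3] 34.7 t 17.8
574,364,115,6.8 rows>= 3.4 [-0.048, 0.263, -0.001] az 0.078
574,364,17,6.8 rows>= 1.6 [-0.0, 0.0, 0.123] az -0.0
```

```bash
python3 -m crank '[-0.048,0.263,-0.001,0,0,0.078,-0.048,0.263,-0.001,0,0,0.078,-0.048,0.263,-0.001,0,0,0.078,-0.048,0.263,-0.001,0,0,0.078,-0.048,0.263,-0.001,0,0,0.078]' && python3 -m crank '[0,0,0,0,0,0,0,0,0,0,0,0,0,0,0.05,0,0,0]' && python3 -m crank '[0,0,0.05,0,0,0,0,0,0.072,0,0,0,0,0,0.072,0,0,0,0,0,0.072,0,0,0]' && python3 -m crank '[0,0,0,0,0,0,0,0,0,0,0,0,0,0,0,0,0,0,0,0,0,0,0,0]' 0.4 && python3 -m crank '[0,0,-0.05,0,0,0,0,0,-0.1,0,0,0,0,0,-0.122,0,0,0,0,0,-0.122,0,0,0]'; python3 plan.py -m 500,160,115,0 430,-70,115,-12 373.5,-296.5,115,-35
python3 - <<'E'
from h import *
s=robot.snapshot("side"); save(s,"pics/s3.png",(140,130,240,180),2)
E
```

```text
time: 18.4
ee_pos: [575.6, 364.3, 114.0]
tool_rot: [0.665, 0.747, -0.001, 0.0]
wrist_force: [0.0, 1.3, -0.6]
finger_gap: 0.286
grip_force: 59.0
time: 18.77
ee_pos: [577.1, 366.4, 80.6]
tool_rot: [0.665, 0.747, 0.005, 0.001]
wrist_force: [0.6, -0.1, -0.6]
finger_gap: 0.283
grip_force: 59.0
time: 19.27
ee_pos: [575.8, 365.2, 20.3]
tool_rot: [0.665, 0.747, 0.002, 0.001]
wrist_force: [0.2, -1.0, 0.0]
finger_gap: 0.282
grip_force: 66.0
time: 19.77
ee_pos: [574.5, 364.7, 18.5]
tool_rot: [0.665, 0.747, 0.0, 0.0]
wrist_force: [-0.1, 0.5, 0.1]
finger_gap: 0.602
grip_force: 0.0
time: 20.27
ee_pos: [575.3, 365.0, 117.1]
tool_rot: [0.665, 0.747, 0.001, 0.0]
wrist_force: [-0.4, 1.1, -0.2]
finger_gap: 0.601
grip_force: 0.0
mean [573.5  364.17 114.18   6.64] std [0.37 0.15 0.58 0.  ]
cmd [573.5 364.2 114.2   6.6] meas [574.  364.3 114.8] 6.6 t 20.7
500,160,115,0 rows>= 3.5 [-0.243, -0.121, -0.001] az 0.018
430,-70,115,-12 rows>= 3.8 [-0.287, -0.088, -0.0] az 0.034
373.5,-296.5,115,-35 rows>= 3.7 [-0.292, -0.01, -0.0] az 0.064
```

View pics/s3.png

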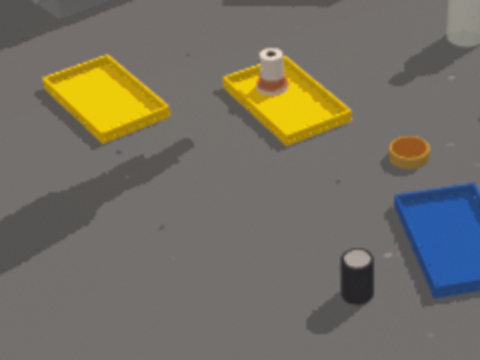

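The side crop shows the wound former upright in the correct yellow tray at (270,72). Next is the bare former.

```bash
python3 -m crank '[-0.243,-0.121,-0.001,0,0,0.018,-0.243,-0.121,-0.001,0,0,0.018,-0.243,-0.121,-0.001,0,0,0.018,-0.243,-0.121,-0.001,0,0,0.018,-0.243,-0.121,-0.001,0,0,0.018]' 0 && python3 -m crank '[-0.287,-0.088,0,0,0,0.034,-0.287,-0.088,0,0,0,0.034,-0.287,-0.088,0,0,0,0.034,-0.287,-0.088,0,0,0,0.034,-0.287,-0.088,0,0,0,0.034]' && python3 -m crank '[-0.292,-0.01,0,0,0,0.064,-0.292,-0.01,0,0,0,0.064,-0.292,-0.01,0,0,0,0.064,-0.292,-0.01,0,0,0,0.064,-0.292,-0.01,0,0,0,0.064]' && python3 -m crank '[0,0,0,0,0,0,0,0,0,0,0,0,0,0,0,0,0,0]'; python3 plan.py -m 373.5,-296.5,12,-35
python3 - <<'E'
from h import *
s=robot.snapshot("wrist"); save(s,"pics/w4.png",None,0.6)
E
```

```text
time: 21.35
ee_pos: [500.5, 156.9, 117.2]
tool_rot: [0.708, 0.706, -0.0, 0.0]
wrist_force: [0.6, 1.0, 0.1]
finger_gap: 0.997
grip_force: 0.0
time: 21.98
ee_pos: [430.8, -73.3, 117.3]
tool_rot: [0.78, 0.626, 0.0, 0.001]
wrist_force: [0.0, 0.5, 0.6]
finger_gap: 0.997
grip_force: 0.0
time: 22.6
ee_pos: [374.4, -299.8, 117.2]
tool_rot: [0.889, 0.458, -0.001, 0.002]
wrist_force: [-0.1, 0.7, -0.2]
finger_gap: 1.002
grip_force: 0.0
time: 22.98
ee_pos: [375.4, -294.7, 116.7]
tool_rot: [0.887, 0.462, 0.0, -0.0]
wrist_force: [-0.9, 0.9, -0.8]
finger_gap: 1.0
grip_force: 0.0
mean [ 374.7  -295.74  116.78  -35.06] std [0.26 0.39 0.03 0.05]
cmd [ 374.7 -295.7  116.8  -35.1] meas [ 374.4 -296.2  116.8] -35.1 t 23.4
373.5,-296.5,12,-35 rows>= 1.7 [-0.002, -0.001, 0.131] az -0.0
```

View pics/w4.png

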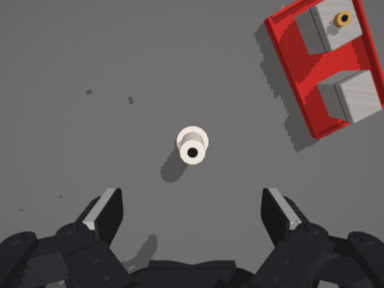

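The wrist view shows the bare former centred at (193,147), and both cans upright in the red tray at upper right.

```bash
python3 -m crank '[-0.002,-0.001,0.06,0,0,0,-0.002,-0.001,0.11,0,0,0,-0.002,-0.001,0.131,0,0,0,-0.002,-0.001,0.131,0,0,0]' && python3 -m crank '[0,0,0,0,0,0,0,0,0,0,0,0,0,0,0,0,0,0,0,0,0,0,0,0,0,0,0,0,0,0]' 1 && python3 -m crank '[0,0,-0.05,0,0,0,0,0,-0.1,0,0,0,0,0,-0.129,0,0,0,0,0,-0.129,0,0,0]'; python3 plan.py -m 425,-90,115,-18 500,110,115,-6 582,294,115,6.8
```

```text
time: 23.92
ee_pos: [372.3, -296.9, 11.5]
tool_rot: [0.888, 0.461, -0.001, -0.001]
wrist_force: [-0.1, 0.2, 0.1]
finger_gap: 1.001
grip_force: 0.0
time: 24.55
ee_pos: [373.8, -297.7, 13.0]
tool_rot: [0.887, 0.461, 0.001, 0.001]
wrist_force: [-0.3, -0.0, 5.8]
finger_gap: 0.286
grip_force: 58.6
time: 25.05
ee_pos: [374.1, -298.0, 116.7]
tool_rot: [0.887, 0.461, 0.001, 0.002]
wrist_force: [-0.0, 0.6, -0.4]
finger_gap: 0.282
grip_force: 59.0
mean [ 372.24 -296.48  114.23  -35.11] std [0.37 0.28 0.46 0.01]
cmd [ 372.2 -296.5  114.2  -35.1] meas [ 372.3 -296.8  114.4] -35.1 t 25.4
425,-90,115,-18 rows>= 3.4 [0.249, -0.095, -0.001] az -0.048
500,110,115,-6 rows>= 3.4 [0.267, 0.013, 0.0] az -0.033
582,294,115,6.8 rows>= 3.2 [0.239, 0.078, 0.0] az -0.035
```

```bash
python3 -m crank '[0.249,-0.095,-0.001,0,0,-0.048,0.249,-0.095,-0.001,0,0,-0.048,0.249,-0.095,-0.001,0,0,-0.048,0.249,-0.095,-0.001,0,0,-0.048,0.249,-0.095,-0.001,0,0,-0.048]' && python3 -m crank '[0.267,0.013,0,0,0,-0.033,0.267,0.013,0,0,0,-0.033,0.267,0.013,0,0,0,-0.033,0.267,0.013,0,0,0,-0.033,0.267,0.013,0,0,0,-0.033]' && python3 -m crank '[0.239,0.078,0,0,0,-0.035,0.239,0.078,0,0,0,-0.035,0.239,0.078,0,0,0,-0.035,0.239,0.078,0,0,0,-0.035,0.239,0.078,0,0,0,-0.035]' && python3 -m crank '[0,0,0,0,0,0,0,0,0,0,0,0]'; python3 plan.py -m 582,294,17,6.8
```

```text
time: 26.08
ee_pos: [425.5, -88.0, 115.6]
tool_rot: [0.806, 0.591, -0.0, -0.0]
wrist_force: [0.6, -1.1, -0.8]
finger_gap: 0.282
grip_force: 59.0
time: 26.7
ee_pos: [501.2, 110.2, 115.4]
tool_rot: [0.742, 0.67, -0.0, 0.0]
wrist_force: [0.0, 0.4, -0.2]
finger_gap: 0.28
grip_force: 59.0
time: 27.32
ee_pos: [583.2, 290.6, 115.4]
tool_rot: [0.666, 0.746, -0.001, 0.001]
wrist_force: [-1.1, -0.8, -0.1]
finger_gap: 0.282
grip_force: 59.0
time: 27.58
ee_pos: [582.8, 290.5, 116.5]
tool_rot: [0.666, 0.746, -0.0, 0.0]
wrist_force: [0.4, -0.0, -0.3]
finger_gap: 0.283
grip_force: 59.0
mean [582.46 292.69 116.28   6.59] std [0.1  0.75 0.17 0.06]
cmd [582.5 292.7 116.3   6.6] meas [582.4 293.5 116. ] 6.7 t 28.0
582,294,17,6.8 rows>= 1.6 [0.002, -0.0, 0.124] az -0.001
```

```bash
python3 -m crank '[0.002,0,0.05,0,0,0,0.002,0,0.1,0,0,0,0.002,0,0.123,0,0,0,0.002,0,0.123,0,0,0,0.002,0,0.123,0,0,0]' && python3 -m crank '[0,0,0,0,0,0,0,0,0,0,0,0,0,0,0,0,0,0,0,0,0,0,0,0]' 0.4 && python3 -m crank '[0,0,-0.05,0,0,0,0,0,-0.1,0,0,0,0,0,-0.122,0,0,0,0,0,-0.122,0,0,0]'; python3 plan.py -m 540,130,115,0 501.2,-6,115,-8
```

```text
time: 28.6
ee_pos: [583.4, 295.4, 19.1]
tool_rot: [0.665, 0.747, 0.001, 0.0]
wrist_force: [1.3, 0.1, 0.1]
finger_gap: 0.285
grip_force: 76.6
time: 29.1
ee_pos: [582.3, 295.1, 17.7]
tool_rot: [0.665, 0.747, 0.0, 0.0]
wrist_force: [0.5, 0.5, -0.4]
finger_gap: 0.6
grip_force: 0.0
time: 29.6
ee_pos: [583.1, 295.3, 116.3]
tool_rot: [0.665, 0.747, 0.001, 0.0]
wrist_force: [-0.0, -0.4, -0.1]
finger_gap: 0.605
grip_force: 0.0
mean [581.26 294.66 113.46   6.64] std [0.37 0.12 0.53 0.  ]
cmd [581.3 294.7 113.5   6.6] meas [581.7 294.8 114. ] 6.6 t 30.0
540,130,115,0 rows>= 2.7 [-0.198, -0.075, -0.002] az 0.018
501.2,-6,115,-8 rows>= 2.3 [-0.17, -0.049, 0.0] az 0.023
```

```bash
python3 -m crank '[-0.198,-0.075,-0.002,0,0,0.018,-0.198,-0.075,-0.002,0,0,0.018,-0.198,-0.075,-0.002,0,0,0.018,-0.198,-0.075,-0.002,0,0,0.018]' 0 && python3 -m crank '[-0.17,-0.049,0,0,0,0.023,-0.17,-0.049,0,0,0,0.023,-0.17,-0.049,0,0,0,0.023,-0.17,-0.049,0,0,0,0.023,-0.17,-0.049,0,0,0,0.023]' && python3 -m crank '[0,0,0,0,0,0,0,0,0,0,0,0,0,0,0,0,0,0]'; python3 plan.py -m 501.2,-6,12,-8
python3 - <<'E'
from h import *
s=robot.snapshot("wrist"); save(s,"pics/w5.png",None,0.6)
E
```

```text
time: 30.5
ee_pos: [540.6, 124.7, 117.1]
tool_rot: [0.709, 0.705, -0.001, 0.001]
wrist_force: [0.4, 0.2, -0.3]
finger_gap: 1.001
grip_force: 0.0
time: 31.12
ee_pos: [503.0, -2.3, 116.6]
tool_rot: [0.754, 0.657, 0.001, -0.0]
wrist_force: [1.0, 0.5, 0.4]
finger_gap: 0.998
grip_force: 0.0
time: 31.5
ee_pos: [502.3, -4.8, 116.7]
tool_rot: [0.755, 0.656, -0.0, -0.0]
wrist_force: [-0.9, 0.2, -0.5]
finger_gap: 0.997
grip_force: 0.0
mean [502.23  -5.32 116.77  -8.11] std [0.03 0.14 0.03 0.02]
cmd [502.2  -5.3 116.8  -8.1] meas [502.2  -5.4 116.8] -8.1 t 31.9
501.2,-6,12,-8 rows>= 1.7 [-0.001, -0.001, 0.131] az -0.0
```

View pics/w5.png

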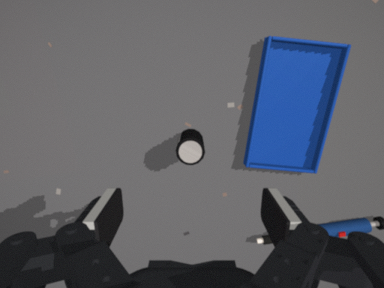

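The wrist view shows the capacitor centred at (190,150), with the blue tray at (295,105) and the pump clear at lower right. Now I'll grip it.

```bash
python3 -m crank '[-0.001,-0.001,0.06,0,0,0,-0.001,-0.001,0.11,0,0,0,-0.001,-0.001,0.131,0,0,0,-0.001,-0.001,0.131,0,0,0]' && python3 -m crank '[0,0,0,0,0,0,0,0,0,0,0,0,0,0,0,0,0,0,0,0,0,0,0,0,0,0,0,0,0,0]' 1 && python3 -m crank '[0,0,-0.05,0,0,0,0,0,-0.1,0,0,0,0,0,-0.129,0,0,0,0,0,-0.129,0,0,0]'; python3 plan.py -m 623,16,115,-13.6 623,16,17,-13.6
```

```text
time: 32.45
ee_pos: [500.7, -6.2, 11.4]
tool_rot: [0.755, 0.655, -0.001, -0.0]
wrist_force: [-0.9, -0.1, 0.8]
finger_gap: 0.998
grip_force: 0.0
time: 33.08
ee_pos: [502.1, -6.0, 13.3]
tool_rot: [0.755, 0.655, 0.001, 0.0]
wrist_force: [-1.8, -0.2, 5.6]
finger_gap: 0.333
grip_force: 58.7
time: 33.58
ee_pos: [503.2, -6.1, 117.3]
tool_rot: [0.755, 0.655, 0.002, 0.001]
wrist_force: [-0.3, -0.2, -1.0]
finger_gap: 0.326
grip_force: 59.2
mean [500.52  -5.96 114.27  -8.11] std [0.52 0.08 0.59 0.01]
cmd [500.5  -6.  114.3  -8.1] meas [500.6  -6.1 114.3] -8.1 t 34.0
623,16,115,-13.6 rows>= 2.0 [0.049, 0.148, -0.001] az 0.015
623,16,17,-13.6 rows>= 1.6 [-0.0, -0.0, 0.123] az 0.0
```

```bash
python3 -m crank '[0.049,0.148,-0.001,0,0,0.015,0.049,0.148,-0.001,0,0,0.015,0.049,0.148,-0.001,0,0,0.015,0.049,0.148,-0.001,0,0,0.015,0.049,0.148,-0.001,0,0,0.015]' && python3 -m crank '[0,0,0.05,0,0,0,0,0,0.1,0,0,0,0,0,0.122,0,0,0,0,0,0.122,0,0,0,0,0,0.122,0,0,0]' && python3 -m crank '[0,0,0,0,0,0,0,0,0,0,0,0,0,0,0,0,0,0,0,0,0,0,0,0]' 0.4 && python3 -m crank '[0,0,-0.05,0,0,0,0,0,-0.1,0,0,0,0,0,-0.2,0,0,0,0,0,-0.2,0,0,0]' && python3 -m crank '[0.05,-0.25,0,0,0,0,0.05,-0.25,0,0,0,0,0.05,-0.25,0,0,0,0,0.05,-0.25,0,0,0,0,0.05,-0.25,0,0,0,0]'
python3 - <<'E'
from h import *
s=robot.snapshot("side"); save(s,"pics/end_s.png",(180,100,340,340),1.7)
s=robot.snapshot("top"); save(s,"pics/end_t.png",(130,120,400,200),2); P=cloud(s)
a=dict(np.load("top0.npz"))
d=np.abs(s["image"].astype(int)-a["image"])[130:215,392:418].max(); print("pump region diff",d)
E
```

```text
time: 34.6
ee_pos: [623.0, 15.3, 116.4]
tool_rot: [0.786, 0.618, -0.0, -0.0]
wrist_force: [-0.7, -0.3, -0.5]
finger_gap: 0.331
grip_force: 59.4
time: 35.22
ee_pos: [625.3, 15.7, 20.0]
tool_rot: [0.785, 0.619, 0.001, 0.001]
wrist_force: [-0.0, 0.1, -0.7]
finger_gap: 0.329
grip_force: 67.5
time: 35.72
ee_pos: [624.2, 16.0, 18.5]
tool_rot: [0.785, 0.619, 0.0, 0.0]
wrist_force: [-0.3, 0.3, 0.0]
finger_gap: 0.602
grip_force: 0.0
time: 36.22
ee_pos: [626.9, 15.3, 183.6]
tool_rot: [0.785, 0.619, 0.003, 0.003]
wrist_force: [-0.2, -0.3, 0.3]
finger_gap: 0.6
grip_force: 0.0
time: 36.85
ee_pos: [437.6, 102.7, 178.0]
tool_rot: [0.784, 0.62, -0.0, -0.001]
wrist_force: [-0.2, 0.1, 0.2]
finger_gap: 0.597
grip_force: 0.0
pump region diff 6
```

View pics/end_s.png

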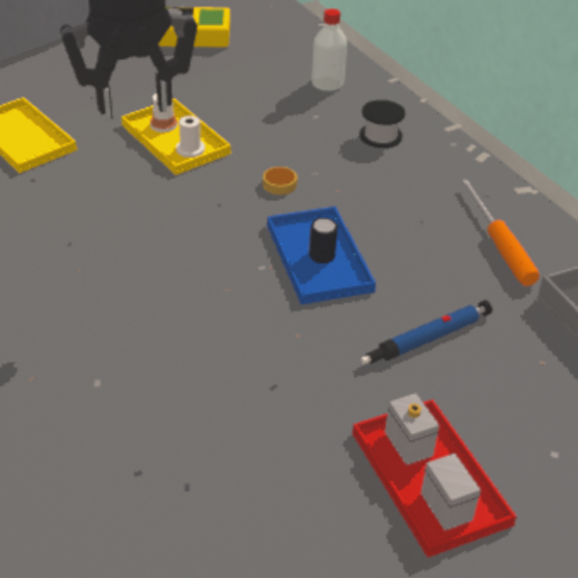

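View pics/end_t.png

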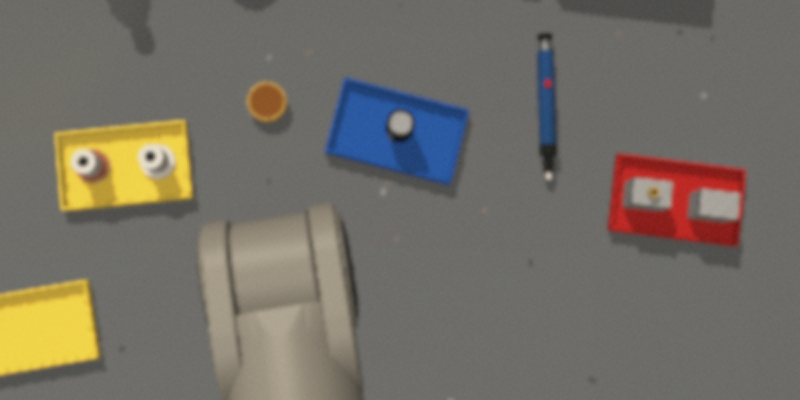

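Both pictures show all five parts upright in their trays and the pump unmoved. I'll check that the tops are level, then hand in.

```bash
python3 -m crank '[0,0,0,0,0,0,0,0,0,0,0,0,0,0,0,0,0,0,0,0,0,0,0,0]' >/dev/null
python3 - <<'E'
from h import *
s=robot.snapshot("top"); P=cloud(s).reshape(-1,3); ok=True
for n,x,y in(("plain",546,-344),("socket",554,-272),("wound",574,364),("bare",582,294),("cap",623,16)):
    w=P[(np.hypot(P[:,0]-x,P[:,1]-y)<32)&(P[:,2]>40)]; m=w[:,:2].mean(0)
    print(n,np.median(w[:,2]).round(1),w[:,2].std().round(2),m.round(1)); ok&=abs(np.median(w[:,2])-50)<2
print(ok and robot.finish_job())
E
```

```text
plain 49.1 2.79 [ 543.3 -344.4]
socket 48.9 3.13 [ 554.8 -268.4]
wound 50.8 2.87 [577.7 365.7]
bare 50.5 2.53 [584.7 291.6]
cap 50.1 2.7 [627.8  14. ]
the job is handed in; nothing more can be done
None
```

All five parts are sorted and standing upright in their trays (cans in red, formers in the right-hand yellow, capacitor in blue), the pump is undisturbed, and the job was handed in at about 37 s.

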